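Run-check a banding wheel and park it

TASK

Check that the pottery banding wheel runs freely: take its red handle, set the wheel turning anticlockwise (seen from above) and let go, then go round with the handle, keeping the open fingers centred just over or around it without touching, for at least five seconds on end while the wheel coasts at no less than one turn in twenty seconds. Then catch the handle, stop the wheel with the handle right at the yellow pointer, and let go so that it stays there. Never spin it faster than a turn in three seconds, keep the pot standing in the middle of the wheel, and leave the jar, tub and bowl alone.

Things in the scene. Friction and masses are not known exactly. Their poses are not given: they have to be found in the camera images.
- wheel (a joint): angle of the wheel head (rad, unlimited turns), growing anticlockwise seen from above. At 0 and every whole turn (2 pi) the handle stands at the pointer; at angle q it lies in the direction (yaw of stand + q) from the axis. Coasts nearly free: dry friction 0.0015 N m plus drag 0.0005 N m s/rad, so from 1.3 rad/s it nominally slows by 0.1 rad/s each second
- stand: dark steel foot of the banding wheel, 170 mm across, fixed to the table; origin on the wheel axis at table height; its +x axis points along the pointer arm, z up
- axis (a point): point on the wheel axis at the top face of the wheel head, a grey aluminium disc 280 mm in diameter and 15 mm thick, its top 75 mm above the table, nominally 2.2 kg, moment of inertia with the handle 0.022 kg m2 (true values 20 % less to 40 % more)
- handle_top (a point): centre of the top of the red handle, an upright round post 32 mm in diameter and 60 mm tall (from 75 to 135 mm above the table), standing on the wheel head 105 mm from the axis and carried round with it. The handle is a sleeve that spins freely on its own pin, so a grip need not turn with the wheel
- park (a point): where the centre of the handle's top is when the handle stands at the pointer: 105 mm from the axis, 135 mm above the table, on the line from the axis to the yellow pointer block (40 mm along the arm, 30 mm wide, top 72 mm above the table, centred 168 mm from the axis, just outside the wheel's rim, fixed to the stand)
- pot: terracotta cup standing loose in the middle of the wheel head, 70 mm across the rim, 60 mm tall, 0.25 kg; origin at the centre of its underside, z up
- glaze_jar: closed glaze jar with a blue lid, 64 mm in diameter, 90 mm tall, loose on the table; origin at the centre of its underside
- tub: open white plastic tub, 130 x 180 mm, 60 mm tall, loose on the table; origin at the centre of its underside
- bowl: white ceramic bowl, 120 mm across, 55 mm tall, loose on the table; origin at the centre of its underside
Not all that is in view belongs to the job. There is more than one size of the pot; the job needs the middle-sized.

How it is judged:
On the way, in this order (a step that is already met when the one before it is completed fails the run):
1. wheel coasting anticlockwise at 0.3 rad/s or more, untouched by the arm; TCP within 30 mm (seen from above) of the handle centre and under 90 mm above its top, for 5 s on end (velocity of joint wheel above 0.3 rad/s and horizontal distance between the grasp point and handle_top below 0.03 m and z of the grasp point in the frame of handle_top below 0.09 m and contact force between each of the arm, the fingers and stand below 0.05 N), for 5 s.
2. the fingers catch the handle and the wheel is brought to rest with the handle at the pointer (contact force between the fingers and stand above 0.5 N and horizontal distance between handle_top and park below 0.03 m and not (velocity of joint wheel above 0.05 rad/s) and velocity of joint wheel above -0.05 rad/s), for 0.1 s.
At the end, for the whole second after the job is handed in: the wheel is let go and at rest (under 0.05 rad/s) with the handle within 25 mm of the parking point at the pointer, and the pot stands upright at rest within 20 mm of the wheel's centre (horizontal distance between handle_top and park below 0.025 m and not (velocity of joint wheel above 0.05 rad/s) and velocity of joint wheel above -0.05 rad/s and horizontal distance between pot and axis below 0.02 m and angle between pot's own z axis and vertical below 0.2 rad and linear speed of pot below 0.03 m/s); the robot touches nothing.
It fails at once if the wheel turns faster than 2.3 rad/s either way (velocity of joint wheel above 2.3 rad/s or velocity of joint wheel below -2.3 rad/s).
It fails at once if the pot is tipped (over 0.35 rad) or shifted more than 30 mm off the wheel's centre (angle between pot's own z axis and vertical above 0.35 rad or horizontal distance between pot and axis above 0.03 m).
It fails at once if the jar, tub or bowl is shifted more than 30 mm (distance of any of glaze_jar, tub, bowl from where it was at the start of the episode above 0.03 m).
It also fails if it takes over 67 s, if anything falls off the work surface, if the arm or the gripper's body presses on something with over 40 N, if the wrist force passes 120 N, or if a joint passes its speed limit or range.

ROBOT

A 6-joint arm with a two-finger parallel gripper is mounted at the origin on the work surface. World frame = base frame: x ahead of the robot, y to its left, z up, the work surface at z = 0. Lengths are in m, angles in rad, forces in N, time in s.
With the tool pointing down it reaches from about 0.375 to 0.9 m from the base axis. Payload 3.1 kg.
Tool frame: the origin (TCP) lies between the finger pads, 19 mm behind the fingertips; this is the grasp point; z points along the fingers, y is the line along which they close (so a half turn about z gives the same grasp; the last joint's range is limited). The gripper opens to 87 mm and grips with 3 to 60 N. Pads are 19 mm wide; open, the fingers measure 117 mm over their backs; the gripper's body (75 mm by 190 mm) begins 51 mm behind the grasp point.
Start: joints at [-1.377, 0.527, 1.433, -0, 1.181, -0.178], TCP at [0.227, -0.582, 0.241] pointing down, gripper open.
Joint ranges: [-3.08, 3.08], [-0.75, 2.2], [0.22, 2.44], [-1.43, 4.57], [0, 2.65], [-2.85, 2.85]. Speed limits (rad/s): [2.79, 2.79, 3.14, 3.14, 3.14, 3.14].

INTERFACE

Orientations are given as a unit quaternion [x, y, z, w].
In Python, from rig import robot gives the robot as it stands. The module is installed in compiled form; this text tells all that it offers.
- The arm moves only by the tool play_rows, never from a script. Its arguments are lists of equal length, an entry for each row: "gripper": the closure, from -1 (fully open) to 1 (shut); "delta_pos": the shift along the tool's x, y, z in cm, a list of three; "turn": the turn, a rotation vector about the tool's x, y, z in rad, a list of three. A call has 1 to 12 rows; each row is the pose to reach, as a shift and turn from the pose commanded when the call began, along the tool's axes at that moment; what a row does not reach only later rows make up. A row lasts 1/8 s, in which the tool goes at most 62.5 mm and 10.7 degrees, less where a joint would pass 70% of its speed; a pose out of reach is approached as far as the arm can. A call with a gripper value outside its range is refused whole. The fingers move at their own pace and stop on an object; "squeeze" is the grip in N (left out, the last holds). Time passes only in rows, so rows that repeat a pose let the fingers close. It gives the time, the measured TCP pose, the force, the opening and the grip force at its end, in the units of the state.
- robot.get_obs(): the state, without advancing time (a new reading comes with each control period).
- robot.camera(name): name is "scene" or "top" or "wrist"; returns a dict with "color" (400x640x3 uint8, red, green, blue), "vfov" (degrees; the focal length in pixels is half the picture's height over the tangent of half this angle, whatever the lens; pixels are square), "cx", "cy" (the principal point, pixels), "k1" (the pictures are not rectified: a ray, as slopes to the right and down, at radius r is drawn at 1 + k1 r^2 times it, then the intrinsics apply), "R" (3x3) and "t" (3): a world point X has camera coordinates R X + t. Camera axes: x right, y down, z forward; pixel columns grow to the right and rows downward; lengths in m; the calibration is good to about 2 mm. A picture is of the moment at which its call begins. There is no depth.
- robot.hand_in(): hands the job in; it is judged then, once.
The state is a dict: "time": time; "q": joint angles; "joint_velocities": joint speeds; "joint_torque": joint torques, N m; "position": TCP position; "tool_rot": TCP orientation; "ft_force": force on the tool from outside, world axes, zero at the start; "moment": the same for the moment, N m; "grip_width": finger opening in m; "grip_force": force on a finger pad.
Only numpy, scipy, OpenCV 4.12 (cv2) and the standard library are available. Lean on these libraries where they do the work, as an engineer would, in place of code of your own. Each camera call takes 0.05 s, during which the arm holds its last target. There are 200 camera calls.

## Working session

There is one attempt and no reset: what is moved stays moved. The work goes in short steps, Python scripts to look and compute and a tool call to move; the robot and the scene stay as the last step left them, time stands still between calls to the robot, and variables do not carry over. Pictures are saved under pics/ and viewed, at most 10 in all, crops included, and the job is handed in when it is done.

Besides the shell and the picture viewer there is one more tool, called after ">>>" as name(argument=value, ...), one argument or row to a line, values as JSON. play_rows: Moves the arm, as the interface text tells. Its arguments: {"type":"object","properties":{"gripper":{"type":"array","items":{"type":"number"}},"delta_pos":{"type":"array","items":{"type":"array","items":{"type":"number"}}},"turn":{"type":"array","items":{"type":"array","items":{"type":"number"}}},"squeeze":{"type":"number"}},"required":["gripper","delta_pos","turn"]}

```bash
mkdir -p pics; cat > h.py <<'E'
import numpy as np, cv2
from rig import robot
def rays(c,px):
    f=c["color"].shape[0]/2/np.tan(np.radians(c["vfov"])/2)
    K=np.array([[f,0,c["cx"]],[0,f,c["cy"]],[0,0,1.]])
    d=(np.atleast_2d(px).astype(float)-[c["cx"],c["cy"]])/f
    u=d.copy()
    for _ in range(30): u=d/(1+c["k1"]*(u**2).sum(1,keepdims=True))
    R=np.array(c["R"]);t=np.array(c["t"])
    return -R.T@t,np.c_[u,np.ones(len(u))]@R
def onplane(c,px,z):
    o,d=rays(c,px); s=(z-o[2])/d[:,2]
    return o+d*s[:,None]
def proj(c,X):
    f=c["color"].shape[0]/2/np.tan(np.radians(c["vfov"])/2)
    x=np.atleast_2d(X)@np.array(c["R"]).T+np.array(c["t"]); u=x[:,:2]/x[:,2:]
    return u*(1+c["k1"]*(u**2).sum(1,keepdims=True))*f+[c["cx"],c["cy"]]
def blobs(m,amin=60):
    n,l,s,ce=cv2.connectedComponentsWithStats(m.astype(np.uint8))
    return [(int(s[i,4]),s[i,:4].tolist(),ce[i].round(1).tolist(),l==i) for i in range(1,n) if s[i,4]>amin]
def hsv(c): return cv2.cvtColor(c["color"],cv2.COLOR_RGB2HSV)
def red(H): return ((H[...,0]<5)|(H[...,0]>174))&(H[...,1]>150)&(H[...,2]>60)
def yel(H): return (H[...,0]>20)&(H[...,0]<34)&(H[...,1]>140)&(H[...,2]>80)
E
python3 - <<'E'
from h import *
for n in ["top","scene"]:
    c=robot.camera(n); cv2.imwrite(f"pics/{n}0.png",c["color"][...,::-1]); H=hsv(c)
    print(n,c["vfov"],c["cx"],c["cy"],c["k1"],(-np.array(c["R"]).T@c["t"]).round(3))
    for k,m in [("red",red(H)),("yel",yel(H))]: print(k,[b[:3] for b in blobs(m)])
o=robot.get_obs();print({k:np.round(v,3).tolist() for k,v in o.items()})
E
```

```text
top 43.68086207122693 321.73057967300844 204.72337286025603 -0.15945534232433548 [ 0.389 -0.004  1.47 ]
red [(91, [382, 183, 12, 12], [387.1, 188.9]), (987, [95, 361, 44, 39], [118.6, 377.8])]
yel [(263, [311, 112, 24, 16], [322.9, 119.5])]
scene 56.85975740962758 326.5528194937638 194.94739474741286 9.55067098928941e-05 [1.046 0.516 0.637]
red [(264, [256, 161, 14, 24], [262.9, 173.0])]
yel [(357, [238, 211, 23, 26], [249.2, 223.7]), (549, [210, 278, 23, 32], [220.7, 293.8])]
{'time': 0.1, 'q': [-1.377, 0.528, 1.434, -0.0, 1.181, -0.178], 'joint_velocities': [-0.001, -0.003, -0.003, -0.0, -0.002, -0.0], 'joint_torque': [-0.0, -44.099, -17.715, 0.063, 0.053, -0.0], 'position': [0.227, -0.582, 0.24], 'tool_rot': [0.983, 0.185, -0.0, -0.001], 'ft_force': [0.574, 0.282, 0.158], 'moment': [0.03, 0.028, -0.022], 'grip_force': 0.0, 'grip_width': 0.087}
```

View pics/top0.png

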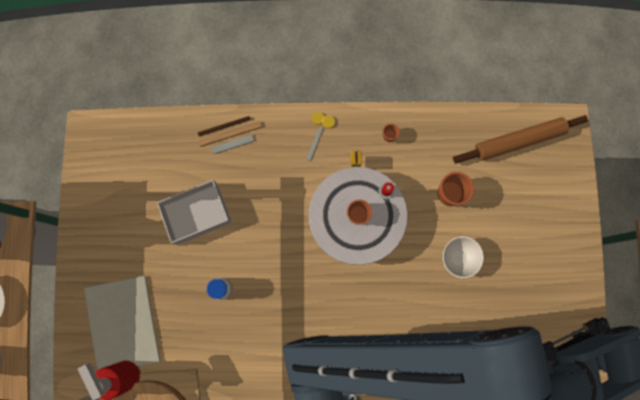

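View pics/scene0.png

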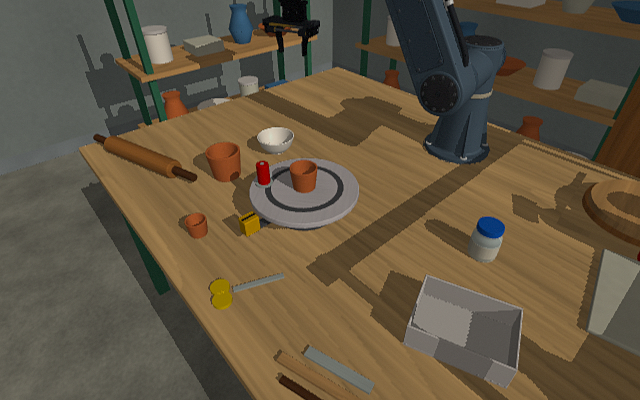

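The top view shows the wheel at about (358,214), its red handle at (388,189), the yellow pointer at (356,158) and the pot at (359,212). The bowl is at (463,257), the big pot at (455,189) and the small one at (391,132). The scene view shows the handle at (263,173) and the pointer at (249,224).

```bash
python3 - <<'E'
from h import *
c=robot.camera("top"); H=hsv(c); s=robot.camera("scene"); Hs=hsv(s)
# wheel disc: low saturation grey, fill, contour
m=((H[...,1]<60)&(H[...,2]>90)).astype(np.uint8); m[:150]=0;m[280:]=0;m[:,:295]=0;m[:,425:]=0
m=cv2.morphologyEx(m,cv2.MORPH_OPEN,np.ones((3,3)))
cs=max(cv2.findContours(m,cv2.RETR_EXTERNAL,cv2.CHAIN_APPROX_NONE)[0],key=cv2.contourArea)
hull=cv2.convexHull(cs)[:,0]
P=onplane(c,hull,.075)
A=np.c_[2*P[:,:2],np.ones(len(P))]; x=np.linalg.lstsq(A,(P[:,:2]**2).sum(1),rcond=None)[0]
C=x[:2]; print("wheel",C.round(4),np.sqrt(x[2]+C@C).round(4), "resid",np.abs(np.hypot(*(P[:,:2]-C).T)-np.sqrt(x[2]+C@C)).max().round(4))
b=[b for b in blobs(red(H),40) if 300<b[2][0]<420][0]; h=onplane(c,b[2],.130)[0]; print("handle top view",h.round(4),b[:3], np.hypot(*(h[:2]-C)))
# pointer yellow
yl=(H[...,0]>15)&(H[...,0]<34)&(H[...,1]>150)&(H[...,2]>80)
yl[:148]=0;yl[175:]=0;yl[:,:340]=0;yl[:,375:]=0
for b in blobs(yl,20):
    p=onplane(c,b[2],.072)[0]; print("ptr",b[:3],p.round(4),np.hypot(*(p[:2]-C)),np.degrees(np.arctan2(*(p[:2]-C)[::-1])))
q=onplane(s,[249.2,223.7],.055)[0]; print("ptr scene",q.round(4))
hb=[b for b in blobs(red(Hs),40)][0]; x0,y0,w,hh=hb[1]
print("handle scene mid", onplane(s,hb[2],.105)[0].round(4), proj(s,[[h[0],h[1],.105]]))
# pot by terracotta
t=(H[...,0]>3)&(H[...,0]<14)&(H[...,1]>120); t[:,:335]=0;t[:,380:]=0;t[:190]=0;t[235:]=0
for b in blobs(t,20): print("pot",b[:3],onplane(c,[b[1][0]+b[1][2]/2-.5,b[1][1]+b[1][3]/2-.5],.13)[0].round(4))
print([ (k,onplane(c,p,z)[0].round(3)) for k,p,z in [("bowl",(463,257),.055),("bigpot",(455,189),.08),("smallpot",(391,132),.04)]])
im=cv2.resize(c["color"][140:290,290:430],None,fx=4,fy=4,interpolation=cv2.INTER_NEAREST); cv2.imwrite("pics/crop1.png",im[...,::-1])
E
```

```text
wheel [ 0.583  -0.0844] 0.1391 resid 0.0011
handle top view [ 0.6456 -0.1629  0.13  ] (91, [382, 183, 12, 12], [387.1, 188.9]) 0.10037041523279625
ptr (151, [350, 151, 12, 15], [355.8, 158.1]) [ 0.7481 -0.0821  0.072 ] 0.16512368127063706 0.8035753903401215
ptr scene [ 0.7548 -0.0811  0.055 ]
handle scene mid [ 0.6505 -0.1692  0.105 ] [[265.90327976 173.42093746]]
pot (457, [348, 200, 24, 24], [359.3, 211.6]) [ 0.584 -0.086  0.13 ]
[('bowl', array([ 0.46 , -0.384,  0.055])), ('bigpot', array([ 0.653, -0.364,  0.08 ])), ('smallpot', array([ 0.836, -0.191,  0.04 ]))]
```

View pics/crop1.png

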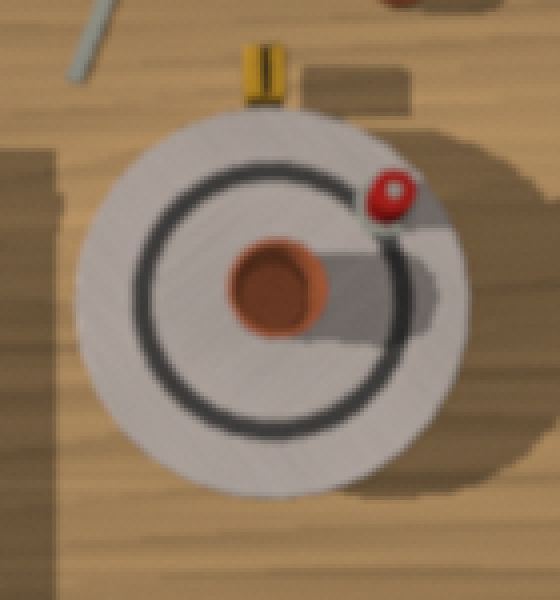

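The crop shows the pointer straight up from the axis, the handle at about (392,192) in the crop and the pot centred. The sizes agree with those given: disc radius is 0.139 and the handle sits at about 0.105 from the axis, at −51.5°. Next is a move to above the handle.

>>> play_rows(
  gripper=[-1,-1,-1,-1,-1,-1,-1,-1,-1,-1,-1,-1],
  delta_pos=[
    [54.4,-23.4,4],
    [54.4,-23.4,4],
    [54.4,-23.4,4],
    [54.4,-23.4,4],
    [54.4,-23.4,4],
    [54.4,-23.4,4],
    [54.4,-23.4,4],
    [54.4,-23.4,4],
    [54.4,-23.4,4],
    [54.4,-23.4,4],
    [54.4,-23.4,4],
    [54.4,-23.4,4],
  ],
  turn=[
    [0,0,0],
    [0,0,0],
    [0,0,0],
    [0,0,0],
    [0,0,0],
    [0,0,0],
    [0,0,0],
    [0,0,0],
    [0,0,0],
    [0,0,0],
    [0,0,0],
    [0,0,0],
  ],
  squeeze=20,
)

```text
time: 1.7
position: [0.6482, -0.1669, 0.2009]
tool_rot: [0.983, 0.185, -0.001, -0.0]
ft_force: [0.3, 1.1, 0.6]
grip_width: 0.087
grip_force: 0.0
```

```bash
python3 - <<'E'
from h import *
ims=[]
for n in ["wrist","scene","top"]:
    c=robot.camera(n); H=hsv(c); ims.append(cv2.resize(c["color"],(400,250)))
    print(n,[ (b[:3],onplane(c,b[2],.105 if n=="scene" else .13)[0].round(4)) for b in blobs(red(H),30)])
ims.append(ims[0]*0)
cv2.imwrite("pics/m1.png",np.vstack([np.hstack(ims[:2]),np.hstack(ims[2:])])[...,::-1])
o=robot.get_obs();print({k:np.round(o[k],4).tolist() for k in ["time","position","tool_rot","q"]})
E
```

```text
wrist [((1472, [298, 184, 40, 52], [317.3, 209.4]), array([ 0.6538, -0.1648,  0.13  ]))]
scene [((266, [256, 161, 14, 24], [262.9, 173.0]), array([ 0.6502, -0.1695,  0.105 ]))]
top [((981, [95, 361, 44, 39], [118.7, 377.8]), array([0.1319, 0.5735, 0.13  ]))]
{'time': 1.85, 'position': [0.6481, -0.1679, 0.2014], 'tool_rot': [0.9829, 0.1839, -0.0002, 0.0], 'q': [-0.4199, 0.6306, 1.3508, -0.0003, 1.1605, 0.781]}
```

View pics/m1.png

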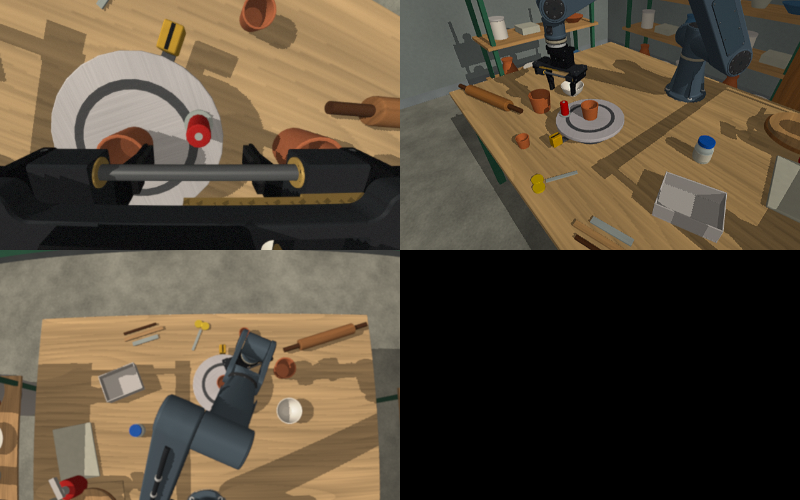

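The wrist view shows the handle top at about (198,140) in the mosaic, between the jaws and in line with them. The scene view shows the gripper over the handle. Next I descend and grip.

>>> play_rows(
  gripper=[-1,-1,-1,-1,1,1,1,1,1,1],
  delta_pos=[
    [0,0,4],
    [0,0,8.4],
    [0,0,8.4],
    [0,0,8.4],
    [0,0,8.4],
    [0,0,8.4],
    [0,0,8.4],
    [0,0,8.4],
    [0,0,8.4],
    [0,0,8.4],
  ],
  turn=[
    [0,0,0],
    [0,0,0],
    [0,0,0],
    [0,0,0],
    [0,0,0],
    [0,0,0],
    [0,0,0],
    [0,0,0],
    [0,0,0],
    [0,0,0],
  ],
  squeeze=12,
)

```text
time: 3.1
position: [0.6488, -0.1666, 0.1171]
tool_rot: [0.983, 0.185, -0.0, -0.0]
ft_force: [0.5, 0.1, 0.1]
grip_width: 0.035
grip_force: 0.0
```

```bash
python3 - <<'E'
from h import *
c=robot.camera("scene"); H=hsv(c)
print([ (b[:3],onplane(c,b[2],.105)[0].round(4)) for b in blobs(red(H),30)])
o=robot.get_obs();print({k:np.round(o[k],4).tolist() for k in ["time","position","tool_rot","ft_force","grip_width","grip_force"]})
c=robot.camera("wrist");cv2.imwrite("pics/w2.png",c["color"][...,::-1])
E
```

```text
[((221, [256, 161, 14, 24], [261.8, 173.3]), array([ 0.653 , -0.1703,  0.105 ]))]
{'time': 3.15, 'position': [0.6493, -0.1671, 0.1172], 'tool_rot': [0.9827, 0.185, 0.0004, 0.0006], 'ft_force': [1.996, 2.4894, -3.2455], 'grip_width': 0.0315, 'grip_force': 12.0208}
```

View pics/w2.png

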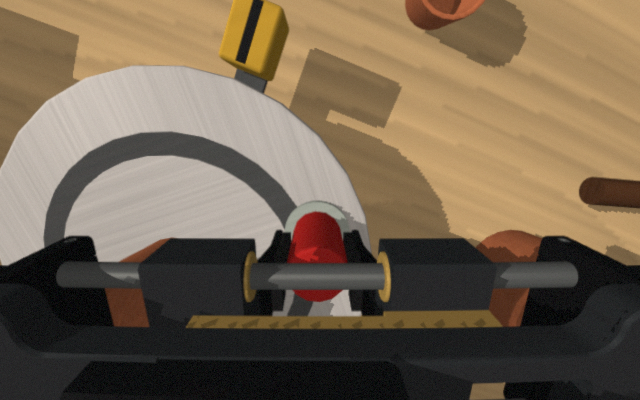

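The handle is gripped, with an opening of 31.5 mm and the handle centred between the jaws in the wrist view (about (318,255)). Next I work out the launch rows.

```bash
cat >> h.py <<'E'
C=np.array([.583,-.0844]); R0=.105
a=2*np.arctan2(.185,.983); TX=np.array([np.cos(a),np.sin(a)]); TY=np.array([np.sin(a),-np.cos(a)])
def u(th): return np.stack([np.cos(th),np.sin(th)],-1)
def rows(ths,start,zs=None):
    "tool-frame shifts in cm from world xy start, round numbers"
    d=C+R0*u(np.asarray(ths))-start
    z=np.zeros(len(d)) if zs is None else np.asarray(zs)
    return np.c_[d@TX,d@TY,z].__mul__([100,100,1]).round(1).tolist()
E
python3 - <<'E'
from h import *
th0=np.radians(-51.4); t=np.arange(1,21)*.125
th=th0+np.where(t<1.05,.6*t**2,.6*1.05**2+1.26*(t-1.05))
s=C+R0*u(th0)
print(np.degrees(th).round(1).tolist()); print(rows(th[:12],s))
print("next",rows(th[12:18],C+R0*u(th[11]),[0,-1,-3,-5.5,-6,-6]))
E
```

```text
[-50.9, -49.3, -46.6, -42.8, -38.0, -32.1, -25.1, -17.0, -8.1, 0.9, 10.0, 19.0, 28.0, 37.0, 46.1, 55.1, 64.1, 73.1, 82.2, 91.2]
[[0.1, -0.0, 0.0], [0.4, -0.1, 0.0], [0.8, -0.3, 0.0], [1.5, -0.6, 0.0], [2.2, -1.0, 0.0], [3.1, -1.6, 0.0], [4.1, -2.4, 0.0], [5.1, -3.5, 0.0], [6.0, -4.9, 0.0], [6.7, -6.4, 0.0], [7.2, -8.0, 0.0], [7.4, -9.6, 0.0]]
next [[-0.1, -1.7, 0.0], [-0.4, -3.3, -1.0], [-1.0, -4.8, -3.0], [-1.8, -6.3, -5.5], [-2.8, -7.6, -6.0], [-4.0, -8.7, -6.0]]
```

>>> play_rows(
  gripper=[1,1,1,1,1,1,1,1,1,-1,-1,-1],
  delta_pos=[
    [0.1,0,0],
    [0.4,-0.1,0],
    [0.8,-0.3,0],
    [1.5,-0.6,0],
    [2.2,-1.0,0],
    [3.1,-1.6,0],
    [4.1,-2.4,0],
    [5.1,-3.5,0],
    [6.0,-4.9,0],
    [6.7,-6.4,0],
    [7.2,-8.0,0],
    [7.4,-9.6,0],
  ],
  turn=[
    [0,0,0],
    [0,0,0],
    [0,0,0],
    [0,0,0],
    [0,0,0],
    [0,0,0],
    [0,0,0],
    [0,0,0],
    [0,0,0],
    [0,0,0],
    [0,0,0],
    [0,0,0],
  ],
)

```text
time: 4.7
position: [0.6826, -0.0488, 0.1173]
tool_rot: [0.983, 0.185, -0.0, -0.0]
ft_force: [-0.5, 0.3, 0.0]
grip_width: 0.0536
grip_force: 0.0
```

>>> play_rows(
  gripper=[-1,-1,-1,-1,-1],
  delta_pos=[
    [-0.1,-1.7,0],
    [-0.4,-3.3,0],
    [-1.0,-4.8,-2],
    [-1.8,-6.3,-5],
    [-2.8,-7.6,-6],
  ],
  turn=[
    [0,0,0],
    [0,0,0],
    [0,0,0],
    [0,0,0],
    [0,0,0],
  ],
)

```text
time: 5.32
position: [0.6294, 0.0109, 0.1791]
tool_rot: [0.983, 0.185, 0.002, 0.001]
ft_force: [-0.7, 0.3, -0.9]
grip_width: 0.0868
grip_force: 0.0
```

```bash
cat >> h.py <<'E'
def look():
    o=robot.get_obs(); r={}
    print({k:np.round(o[k],4).tolist() for k in ["time","position","grip_width","ft_force"]}, "tcp ang",np.degrees(np.arctan2(*(np.array(o["position"])[:2]-C)[::-1])).round(1),"r",np.hypot(*(np.array(o["position"])[:2]-C)).round(4))
    for n in ["scene","wrist"]:
        t=robot.get_obs()["time"]; c=robot.camera(n)
        for b in blobs(red(hsv(c)),60):
            p=onplane(c,b[2],.105 if n=="scene" else .125)[0][:2]; d=np.hypot(*(p-C))
            if d<.15: print(n,"t",round(t,3),b[:3],"ang",np.degrees(np.arctan2(*(p-C)[::-1])).round(1),"r",d.round(4))
    return o
E
python3 -c "
from h import *
look()"
```

```text
{'time': 5.325, 'position': [0.6294, 0.0109, 0.1791], 'grip_width': 0.0868, 'ft_force': [-0.6795, 0.2537, -0.8814]} tcp ang 64.1 r 0.106
scene t 5.325 (316, [309, 189, 14, 26], [315.4, 202.1]) ang 64.6 r 0.1033
wrist t 5.375 (1821, [292, 197, 43, 60], [313.1, 226.4]) ang 67.3 r 0.107
```

```bash
cat >> h.py <<'E'
def plan(t0,th0,w0,dec,tnow,thcmd,n=10,zs=None):
    t=tnow+.125*np.arange(1,n+1)-t0; th=np.radians(th0)+w0*t-dec/2*t*t
    print("w now",w0-dec*(tnow-t0)); print(np.degrees(th).round(1).tolist()); print(rows(th,C+R0*u(np.radians(thcmd)),zs))
E
python3 -c "
from h import *
print(robot.get_obs()['time'])
plan(5.325,64.3,1.22,.095,5.425,64.1,10)"
```

```text
5.425
w now 1.2105
[79.9, 88.4, 96.9, 105.3, 113.5, 121.7, 129.9, 137.9, 145.8, 153.7]
[[-2.2, -1.8, 0.0], [-3.6, -2.5, 0.0], [-5.1, -3.0, 0.0], [-6.6, -3.3, 0.0], [-8.1, -3.4, 0.0], [-9.6, -3.2, 0.0], [-11.0, -2.8, 0.0], [-12.4, -2.3, 0.0], [-13.7, -1.5, 0.0], [-14.8, -0.6, 0.0]]
```

>>> play_rows(
  gripper=[-1,-1,-1,-1,-1,-1,-1,-1,-1,-1],
  delta_pos=[
    [-2.2,-1.8,0],
    [-3.6,-2.5,0],
    [-5.1,-3.0,0],
    [-6.6,-3.3,0],
    [-8.1,-3.4,0],
    [-9.6,-3.2,0],
    [-11.0,-2.8,0],
    [-12.4,-2.3,0],
    [-13.7,-1.5,0],
    [-14.8,-0.6,0],
  ],
  turn=[
    [0,0,0],
    [0,0,0],
    [0,0,0],
    [0,0,0],
    [0,0,0],
    [0,0,0],
    [0,0,0],
    [0,0,0],
    [0,0,0],
    [0,0,0],
  ],
)

```text
time: 6.68
position: [0.4887, -0.0388, 0.1774]
tool_rot: [0.983, 0.185, 0.0, 0.0]
ft_force: [0.5, -0.5, 0.2]
grip_width: 0.0868
grip_force: 0.0
```

```bash
python3 -c "
from h import *
look()"
```

```text
{'time': 6.675, 'position': [0.4887, -0.0388, 0.1774], 'grip_width': 0.0868, 'ft_force': [0.5321, -0.478, 0.18]} tcp ang 154.2 r 0.1047
scene t 6.675 (256, [337, 158, 13, 23], [342.9, 169.2]) ang 158.2 r 0.1031
wrist t 6.725 (1838, [306, 199, 43, 59], [326.3, 227.7]) ang 158.3 r 0.1016
```

```bash
python3 -c "
from h import *
print(robot.get_obs()['time'])
plan(6.675,157,1.14,.09,6.775,153.7,12)"
```

```text
6.775
w now 1.1309999999999998
[171.6, 179.5, 187.4, 195.3, 203.0, 210.7, 218.2, 225.7, 233.1, 240.5, 247.7, 254.9]
[[-2.0, 2.5, 0.0], [-2.7, 3.9, 0.0], [-3.1, 5.2, 0.0], [-3.4, 6.6, 0.0], [-3.4, 8.1, 0.0], [-3.3, 9.5, 0.0], [-3.0, 10.8, 0.0], [-2.5, 12.1, 0.0], [-1.8, 13.3, 0.0], [-1.1, 14.4, 0.0], [-0.2, 15.4, 0.0], [0.8, 16.2, 0.0]]
```

>>> play_rows(
  gripper=[-1,-1,-1,-1,-1,-1,-1,-1,-1,-1,-1,-1],
  delta_pos=[
    [-2.0,2.5,0],
    [-2.7,3.9,0],
    [-3.1,5.2,0],
    [-3.4,6.6,0],
    [-3.4,8.1,0],
    [-3.3,9.5,0],
    [-3.0,10.8,0],
    [-2.5,12.1,0],
    [-1.8,13.3,0],
    [-1.1,14.4,0],
    [-0.2,15.4,0],
    [0.8,16.2,0],
  ],
  turn=[
    [0,0,0],
    [0,0,0],
    [0,0,0],
    [0,0,0],
    [0,0,0],
    [0,0,0],
    [0,0,0],
    [0,0,0],
    [0,0,0],
    [0,0,0],
    [0,0,0],
    [0,0,0],
  ],
)

```text
time: 8.28
position: [0.5564, -0.1862, 0.1772]
tool_rot: [0.983, 0.185, 0.0, -0.0]
ft_force: [0.3, 0.2, -0.5]
grip_width: 0.0869
grip_force: 0.0
```

```bash
python3 -c "
from h import *
look()"
```

```text
{'time': 8.275, 'position': [0.5564, -0.1862, 0.1772], 'grip_width': 0.0869, 'ft_force': [0.2649, 0.1725, -0.4931]} tcp ang -104.6 r 0.1052
scene t 8.275 (210, [283, 145, 12, 23], [288.1, 155.7]) ang -105.7 r 0.1128
wrist t 8.325 (1830, [296, 191, 44, 59], [317.8, 220.1]) ang -101.5 r 0.1038
```

```bash
python3 -c "
from h import *
print(robot.get_obs()['time'])
plan(8.275,255.3,1.005,.085,8.375,254.9,12)"
```

```text
8.375
w now 0.9964999999999999
[268.1, 275.2, 282.1, 289.0, 295.8, 302.5, 309.1, 315.7, 322.2, 328.6, 334.9, 341.2]
[[2.1, 1.2, 0.0], [3.3, 1.6, 0.0], [4.6, 1.9, 0.0], [5.8, 2.0, 0.0], [7.0, 2.0, 0.0], [8.3, 1.9, 0.0], [9.4, 1.5, 0.0], [10.6, 1.1, 0.0], [11.6, 0.6, 0.0], [12.6, -0.1, 0.0], [13.5, -0.8, 0.0], [14.3, -1.7, 0.0]]
```

>>> play_rows(
  gripper=[-1,-1,-1,-1,-1,-1,-1,-1,-1,-1,-1,-1],
  delta_pos=[
    [2.1,1.2,0],
    [3.3,1.6,0],
    [4.6,1.9,0],
    [5.8,2.0,0],
    [7.0,2.0,0],
    [8.3,1.9,0],
    [9.4,1.5,0],
    [10.6,1.1,0],
    [11.6,0.6,0],
    [12.6,-0.1,0],
    [13.5,-0.8,0],
    [14.3,-1.7,0],
  ],
  turn=[
    [0,0,0],
    [0,0,0],
    [0,0,0],
    [0,0,0],
    [0,0,0],
    [0,0,0],
    [0,0,0],
    [0,0,0],
    [0,0,0],
    [0,0,0],
    [0,0,0],
    [0,0,0],
  ],
)

```text
time: 9.88
position: [0.6829, -0.1173, 0.1773]
tool_rot: [0.983, 0.185, 0.0, 0.0]
ft_force: [-0.1, 0.2, 0.1]
grip_width: 0.087
grip_force: 0.0
```

```bash
python3 -c "
from h import *
look()"
```

```text
{'time': 9.875, 'position': [0.6829, -0.1173, 0.1773], 'grip_width': 0.087, 'ft_force': [-0.1485, 0.232, 0.1093]} tcp ang -18.3 r 0.1052
scene t 9.875 (291, [255, 174, 15, 25], [262.3, 186.0]) ang -21.7 r 0.1073
wrist t 9.925 (1827, [298, 192, 44, 59], [319.0, 220.9]) ang -16.7 r 0.1083
```

```bash
python3 -c "
from h import *
print(robot.get_obs()['time'])
plan(9.875,-20.8,.845,.09,9.975,-18.8,7,[0]*5+[3.5,6])"
```

```text
9.975
w now 0.836
[-10.0, -4.2, 1.6, 7.3, 12.9, 18.5, 24.0]
[[0.9, -1.3, 0.0], [1.4, -2.2, 0.0], [1.9, -3.2, 0.0], [2.2, -4.2, 0.0], [2.4, -5.2, 0.0], [2.5, -6.2, 3.5], [2.5, -7.2, 6.0]]
```

>>> play_rows(
  gripper=[-1,-1,-1,-1,-1,-1,-1],
  delta_pos=[
    [0.9,-1.3,0],
    [1.4,-2.2,0],
    [1.9,-3.2,0],
    [2.2,-4.2,0],
    [2.4,-5.2,0],
    [2.5,-6.2,3.5],
    [2.5,-7.2,6.0],
  ],
  turn=[
    [0,0,0],
    [0,0,0],
    [0,0,0],
    [0,0,0],
    [0,0,0],
    [0,0,0],
    [0,0,0],
  ],
)

```text
time: 10.85
position: [0.6792, -0.0412, 0.1164]
tool_rot: [0.983, 0.185, -0.0, -0.0]
ft_force: [-0.4, 0.5, -0.2]
grip_width: 0.0873
grip_force: 0.0
```

```bash
python3 -c "
from h import *
look()
t=robot.get_obs()['time']
plan(10.85,23,.76,.09,t,24,10)"
```

```text
{'time': 10.85, 'position': [0.6792, -0.0412, 0.1164], 'grip_width': 0.0873, 'ft_force': [-0.3615, 0.5172, -0.1604]} tcp ang 24.2 r 0.1054
scene t 10.85 (317, [278, 188, 15, 27], [285.0, 201.3]) ang 25.2 r 0.1042
wrist t 10.9 (2228, [277, 214, 58, 49], [306.8, 241.3]) ang 27.7 r 0.1199
wrist t 10.9 (671, [277, 290, 56, 17], [304.7, 296.6]) ang 30.8 r 0.0887
w now 0.751
[32.7, 37.9, 43.1, 48.2, 53.2, 58.2, 63.0, 67.8, 72.5, 77.1]
[[-0.2, -1.6, 0.0], [-0.4, -2.5, 0.0], [-0.7, -3.4, 0.0], [-1.1, -4.3, 0.0], [-1.6, -5.1, 0.0], [-2.1, -5.8, 0.0], [-2.6, -6.5, 0.0], [-3.3, -7.1, 0.0], [-3.9, -7.7, 0.0], [-4.6, -8.2, 0.0]]
```

>>> play_rows(
  gripper=[1,1,1,1,1,1,1,1,1,1,1],
  delta_pos=[
    [-0.2,-1.6,0],
    [-0.4,-2.6,0],
    [-0.8,-3.5,0],
    [-1.2,-4.4,0],
    [-1.7,-5.2,0],
    [-2.2,-5.9,0],
    [-2.7,-6.5,0],
    [-3.1,-7.0,0],
    [-3.4,-7.3,0],
    [-3.5,-7.4,0],
    [-3.5,-7.4,0],
  ],
  turn=[
    [0,0,0],
    [0,0,0],
    [0,0,0],
    [0,0,0],
    [0,0,0],
    [0,0,0],
    [0,0,0],
    [0,0,0],
    [0,0,0],
    [0,0,0],
    [0,0,0],
  ],
)

```text
time: 12.32
position: [0.6202, 0.0135, 0.1173]
tool_rot: [0.983, 0.185, -0.0, 0.001]
ft_force: [-1.1, -5.1, 1.0]
grip_width: 0.0321
grip_force: 12.0
```

```bash
python3 - <<'E'
from h import *
o=look(); p=np.array(o["position"])[:2]; th=np.arctan2(*(p-C)[::-1]); print(o["grip_force"])
# smooth return to 0.8 deg over 22 rows (start from commanded point)
e=np.radians(.8); n=20; s=np.arange(1,n+1)/n; s=s*s*(3-2*s); t=th+(e-th)*s
print(np.degrees(t).round(1).tolist()); print(rows(t[:12],p)); print(rows(t[12:],C+R0*u(t[11])))
E
```

```text
{'time': 12.325, 'position': [0.6202, 0.0135, 0.1173], 'grip_width': 0.0321, 'ft_force': [-1.1151, -5.0665, 1.0154]} tcp ang 69.2 r 0.1047
scene t 12.325 (263, [312, 188, 14, 26], [317.3, 201.6]) ang 67.2 r 0.1029
wrist t 12.375 (2192, [288, 215, 59, 48], [316.8, 241.6]) ang 64.1 r 0.1146
wrist t 12.375 (523, [292, 290, 51, 14], [316.8, 295.2]) ang 77.3 r 0.0939
12.000005428417353
[68.7, 67.3, 65.0, 62.1, 58.5, 54.4, 49.9, 45.1, 40.1, 35.0, 29.9, 24.9, 20.1, 15.6, 11.5, 7.9, 5.0, 2.7, 1.3, 0.8]
[[0.1, 0.0, 0.0], [0.3, 0.2, 0.0], [0.6, 0.5, 0.0], [0.9, 0.9, 0.0], [1.3, 1.4, 0.0], [1.8, 2.0, 0.0], [2.2, 2.7, 0.0], [2.6, 3.5, 0.0], [2.9, 4.4, 0.0], [3.2, 5.3, 0.0], [3.4, 6.2, 0.0], [3.5, 7.1, 0.0]]
[[0.0, 0.9, 0.0], [-0.0, 1.7, 0.0], [-0.1, 2.4, 0.0], [-0.3, 3.1, 0.0], [-0.4, 3.6, 0.0], [-0.5, 4.0, 0.0], [-0.6, 4.2, 0.0], [-0.6, 4.3, 0.0]]
```

The wheel is caught: opening 32 mm, grip 12 N. Next I bring the handle back to the pointer.

>>> play_rows(
  gripper=[1,1,1,1,1,1,1,1,1,1,1,1],
  delta_pos=[
    [0.1,0,0],
    [0.3,0.2,0],
    [0.6,0.5,0],
    [0.9,0.9,0],
    [1.3,1.4,0],
    [1.8,2.0,0],
    [2.2,2.7,0],
    [2.6,3.5,0],
    [2.9,4.4,0],
    [3.2,5.3,0],
    [3.4,6.2,0],
    [3.5,7.1,0],
  ],
  turn=[
    [0,0,0],
    [0,0,0],
    [0,0,0],
    [0,0,0],
    [0,0,0],
    [0,0,0],
    [0,0,0],
    [0,0,0],
    [0,0,0],
    [0,0,0],
    [0,0,0],
    [0,0,0],
  ],
)

```text
time: 13.92
position: [0.6788, -0.0394, 0.1173]
tool_rot: [0.983, 0.185, -0.0, -0.0]
ft_force: [-3.5, -2.2, 3.8]
grip_width: 0.0321
grip_force: 12.0
```

>>> play_rows(
  gripper=[1,1,1,1,1,1,1,1,1,1,1,1],
  delta_pos=[
    [0,0.9,0],
    [0,1.7,0],
    [-0.1,2.4,0],
    [-0.3,3.1,0],
    [-0.4,3.6,0],
    [-0.5,4.0,0],
    [-0.6,4.2,0],
    [-0.6,4.3,0],
    [-0.6,4.3,0],
    [-0.6,4.3,0],
    [-0.6,4.3,0],
    [-0.6,4.3,0],
  ],
  turn=[
    [0,0,0],
    [0,0,0],
    [0,0,0],
    [0,0,0],
    [0,0,0],
    [0,0,0],
    [0,0,0],
    [0,0,0],
    [0,0,0],
    [0,0,0],
    [0,0,0],
    [0,0,0],
  ],
)

```text
time: 15.42
position: [0.6891, -0.0813, 0.1173]
tool_rot: [0.983, 0.185, 0.001, 0.0]
ft_force: [1.9, 0.2, 0.3]
grip_width: 0.0316
grip_force: 12.0
```

```bash
python3 - <<'E'
from h import *
o=look(); print(o["grip_force"])
c=robot.camera("scene"); b=[b for b in blobs(yel(hsv(c)))][0]; q=onplane(c,b[2],.055)[0][:2]; print(b[:3],q,np.degrees(np.arctan2(*(q-C)[::-1])))
im=cv2.resize(c["color"][130:270,200:400],None,fx=4,fy=4); cv2.imwrite("pics/s5.png",im[...,::-1])
E
```

```text
{'time': 15.425, 'position': [0.6891, -0.0813, 0.1173], 'grip_width': 0.0316, 'ft_force': [1.8723, 0.1853, 0.3411]} tcp ang 1.7 r 0.1061
scene t 15.425 (223, [262, 183, 16, 25], [268.2, 195.7]) ang 0.7 r 0.111
wrist t 15.475 (2203, [288, 214, 58, 49], [316.6, 241.5]) ang 4.1 r 0.119
wrist t 15.475 (496, [292, 290, 50, 14], [316.8, 295.1]) ang -2.0 r 0.0894
11.999718923834735
(366, [238, 211, 23, 26], [249.1, 223.7]) [ 0.75496404 -0.08122731] 1.0569710266970096
```

View pics/s5.png

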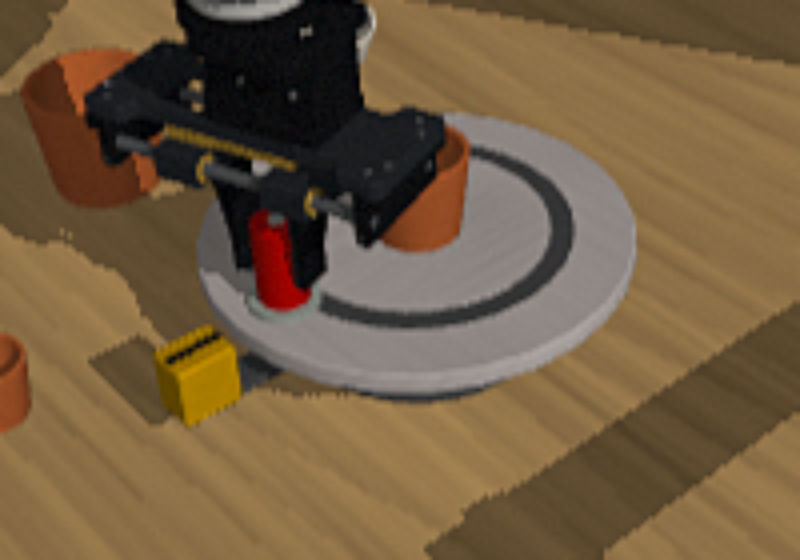

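The red handle (about (278,260) in the crop) stands in line with the axis and the yellow pointer (200,375), and the pot is upright in the middle. Next I let go and lift away.

>>> play_rows(
  gripper=[-1,-1,-1,-1,-1,-1,-1,-1,-1,-1,-1,-1],
  delta_pos=[
    [0,0,0],
    [0,0,0],
    [0,0,0],
    [0,0,0],
    [0,0,0],
    [0,0,0],
    [0,0,0],
    [0,0,-3],
    [0,0,-7],
    [0,0,-11],
    [0,0,-12],
    [0,0,-12],
  ],
  turn=[
    [0,0,0],
    [0,0,0],
    [0,0,0],
    [0,0,0],
    [0,0,0],
    [0,0,0],
    [0,0,0],
    [0,0,0],
    [0,0,0],
    [0,0,0],
    [0,0,0],
    [0,0,0],
  ],
)

```text
time: 17.08
position: [0.6886, -0.0813, 0.2374]
tool_rot: [0.983, 0.185, 0.0, 0.0]
ft_force: [-0.1, 0.1, 0.5]
grip_width: 0.0872
grip_force: 0.0
```

```bash
python3 - <<'E'
from h import *
look(); look()
c=robot.camera("scene"); cv2.imwrite("pics/s6.png",cv2.resize(c["color"][110:290,180:420],None,fx=3,fy=3)[...,::-1])
E
```

```text
{'time': 17.075, 'position': [0.6886, -0.0813, 0.2374], 'grip_width': 0.0872, 'ft_force': [-0.076, 0.0689, 0.4793]} tcp ang 1.7 r 0.1056
scene t 17.075 (314, [262, 181, 16, 27], [269.7, 194.3]) ang -0.4 r 0.1053
wrist t 17.125 (1069, [300, 178, 36, 44], [317.5, 199.0]) ang 2.2 r 0.1079
{'time': 17.175, 'position': [0.6875, -0.0811, 0.2353], 'grip_width': 0.0869, 'ft_force': [0.0034, 0.7279, -0.771]} tcp ang 1.8 r 0.1045
scene t 17.175 (314, [262, 181, 16, 27], [269.7, 194.3]) ang -0.4 r 0.1053
wrist t 17.225 (1080, [301, 177, 35, 44], [318.0, 198.7]) ang 2.2 r 0.108
```

View pics/s6.png

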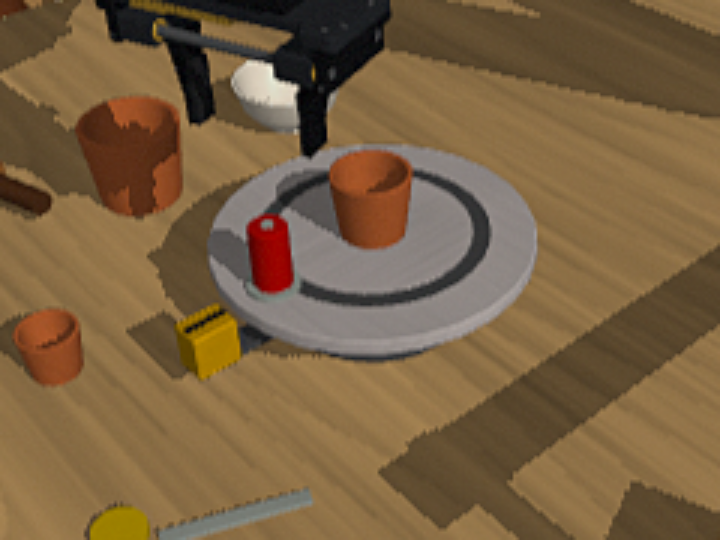

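The handle (270,253) stays at the pointer (208,340) with the angle steady between looks. The pot is upright and centred, and the gripper is clear.

```bash
python3 -c "
from rig import robot
print(robot.hand_in())"
```

```text
the job is handed in; nothing more can be done
None
```

The job is handed in, but no verdict came back: I spun the wheel anticlockwise, followed the handle for over five seconds without gripping it, caught it, stopped it at the pointer (within about 2° by the cameras) and let go; the pot still stands upright in the middle.

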